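# Unlatch and open the gate of a bench sample pen

## Task

Open the small metal pen on the bench that holds a reagent bottle: gently press the gate's thumb lever down until you feel the latch bar come up against the hood of its keeper, never pressing or pushing with more than about 10 N, and while the lever is held down push the gate away from you so that the bar passes out of the keeper. Then swing the gate on into the pen until it stands wide open, at least 70 degrees, and leave it there with the lever released and the bar dropped back; do not disturb the bottle, the petri dish or the flask.

Things in the scene. Friction and masses are not known exactly. Their poses are not given: they have to be found in the camera images.
- sample_pen: Low aluminium pen fixed to the bench: base plate 250x250x8 mm (x -35 to 215, y +-125), wire sides and back 120 mm high, gate in front. Origin on the worktop under the middle of the shut gate; +x into the pen, square to the shut gate, away from the robot; +y to the hinge (left) side. 14 mm hinge post at y +112 mm, 200 mm tall. Nothing stands higher than 203 mm.
- latch_post (a point): Top of the latch post (right of the gate, y -100 mm in the pen), 140 mm high; carries the keeper: a tooth 6 mm wide just behind the latch bar's end and, 13 mm above the tooth's top, a hood plate (x -23 to +11 mm of the pen) that stops the bar. Keeper height differs: tooth top 4 to 24 mm above the resting bar's underside (164 to 184 mm above the worktop), unmeasured: feel for it.
- sample_gate (a joint): Gate angle, rad: 0 shut, grows as it swings away from the robot into the pen (counter-clockwise from above); stop at 1.5. Reaches 10 to 180 mm from the hinge axis; its upper part, 155 to 200 mm high, is a flat plate 6 mm thick in the hinge plane, to push on. Hinge friction 0.1 N m: it stays where left. 0.07 rad frees the bar of the tooth, 0.13 of the hood.
- gate_hinge (a point): Point on the gate's vertical hinge axis (pen x 0, y +95 mm), level with the gate's top edge, 200 mm above the worktop.
- latch_bar (a joint): Lift of the latch bar, rad: 0 at rest (level), grows as its end rises; falls by its own weight. Steel bar 6 mm thick, 10 mm high, on the gate's front face, centre plane 11 mm before the gate's, pivoted 150 mm from the hinge axis, 165 mm high; ends 48 mm past the pivot in the keeper. Clears the tooth at 0.09 to 0.54 rad, depending on the keeper, and meets the hood 0.05-0.09 rad later.
- thumb_lever: Steel lever on the latch bar's pivot (its origin), pointing to the hinge, ending in a round peg, 18 mm diameter, 40 mm long, that sticks out to the robot from 5 to 45 mm before the gate's centre plane, 55 mm from the pivot. Pressing the peg down lifts the bar against about 1 N; once the bar meets the hood the lever yields as a spring of 10 N per mm at the peg. Over 15 N bends it.
- thumb_top (a point): Top of the peg at mid length, 95 mm from the hinge axis, 25 mm before the gate's centre plane; 186 mm above the worktop at rest, 7 to 34 mm lower when the bar meets the hood. Moves with lever and gate.
- sample_bottle: Brown reagent bottle, 44 mm diameter, 78 mm tall, standing loose in the pen's far right corner clear of the gate's sweep; origin at the centre of its underside. Leave it.
- petri_dish: Pink petri dish with lid, 62 mm diameter, 15 mm high, on the worktop; origin at the centre of its underside. Leave it.
- conical_flask: Glass conical flask, 66 mm diameter, 94 mm tall, on the worktop; origin at the centre of its underside. Leave it.
Things that resemble listed ones, but are neither listed nor needed, are in the scene too. What is shaped like the sample_bottle but red is not meant.

How it is judged:
By the outcome, as a careful person would: the job done as asked, in the order asked, and still so for the second after the job is handed in, with the robot touching nothing.
It also fails if it takes over 54 s, if anything falls off the work surface, if the arm or the gripper's body presses on something with over 40 N, if the wrist force passes 120 N, or if a joint passes its speed limit or range.

## Robot

A 7-joint arm with a two-finger parallel gripper is mounted at the origin on a cart in front of the work surface, level with it; the furniture and walls round the work are solid. World frame = base frame: x ahead of the robot, y to its left, z up, the work surface at z = 0. Lengths are in m, angles in rad, forces in N, time in s.
With the tool pointing down it reaches from about 0.4 to 0.875 m from the base axis. Payload 19.3 kg.
Tool frame: the origin (TCP) lies at the very end of the fingers, on their centre line; the grasp point (between the pads) lies 19 mm behind it; z points along the fingers, y is the line along which they close (so a half turn about z gives the same grasp; the last joint's range is limited). The gripper opens to 85 mm and grips with 20 to 120 N. Pads are 22 mm wide; open, the fingers measure 114 mm over their backs; the gripper's body (76 mm by 85 mm) begins 54 mm behind the grasp point. The pads swing forward as they close: fully open they stand 13 mm farther back than shut.
Start: joints at [-1.22, 0.521, -0.036, 1.599, 0.021, 1.021, -0.113], TCP at [0.255, 0.57, 0.231] pointing down, gripper open.
Joint ranges: [-2.91, 2.91], [-0.3, 2.13], [-1.5, 1.42], [0.17, 2.43], [-1.26, 4.41], [0.16, 1.93], [-2.52, 2.52]. Speed limits (rad/s): [1.89, 1.89, 2.39, 2.39, 3.01, 3.01, 3.01].

## Interface

Orientations are given as [roll, pitch, yaw] about the fixed x, y, z axes, in that order (R = Rz(yaw) Ry(pitch) Rx(roll)).
In Python, from workcell import bot gives the robot as it stands.
- The arm moves only by the shell command python3 -m crank 'ROWS' [FORCE]. ROWS is a JSON object of lists of equal length, an entry for each row: "travel": the shift along the world's x, y, z in cm, a list of three; "turn": the turn, a rotation vector about the world's x, y, z in degrees, a list of three; "gripper": the closure, from 0 (fully open) to 1 (shut). A call has exactly 5 rows; each row is the pose to reach, as a shift and turn from the pose commanded when the call began; what a row does not reach only later rows make up. A row lasts 1/10 s, in which the tool goes at most 50 mm and 8.59 degrees, less where a joint would pass 70% of its speed; a pose out of reach is approached as far as the arm can. A call with a gripper value outside its range is refused whole. The fingers move at their own pace and stop on an object; FORCE is the grip in N (left out, the last holds). Time passes only in rows, so rows that repeat a pose let the fingers close, or fill a call up. It gives the time, the measured TCP pose, the force, the opening and the grip force at its end, in the units of the state.
- bot.observe(): the state, without advancing time (a new reading comes with each control period).
- bot.grab_frame(name): name is "scene" or "top" or "wrist"; returns a dict with "pixels" (384x512x3 uint8, red, green, blue), "fx", "fy", "cx", "cy" (pixels), "extrinsics" (4x4, takes a point from world to camera coordinates). Camera axes: x right, y down, z forward; pixel columns grow to the right and rows downward; lengths in m; the calibration is good to about 2 mm. The wrist camera is an equidistant fisheye: a pixel r from the principal point sees the ray r / f radians off the axis. A picture is of the moment at which its call begins. There is no depth.
- bot.job_done(): hands the job in; it is judged then, once.
The state is a dict: "clock": time; "qpos": joint angles; "qd": joint speeds; "joint_efforts": joint torques, N m; "position": TCP position; "tool_rot": TCP orientation; "force": force on the tool from outside, world axes, zero at the start; "moment": the same for the moment, N m; "grip_width": finger opening in m; "finger_force": force on a finger pad.
Only numpy, scipy, OpenCV 4.12 (cv2) and the standard library are available. Lean on these libraries where they do the work, as an engineer would, in place of code of your own. Each camera call takes 0.05 s, during which the arm holds its last target. There are 200 camera calls.

## Working session

There is one attempt and no reset: what is moved stays moved. The work goes in short steps, Python scripts to look and compute and a shell command to move; the robot and the scene stay as the last step left them, time stands still between calls to the robot, and variables do not carry over. Pictures are saved under pics/ and viewed, at most 10 in all, crops included, and the job is handed in when it is done.

```bash
mkdir -p pics; python3 - <<'E'
from workcell import bot
import cv2
for n in("scene","top"):
    f=bot.grab_frame(n); cv2.imwrite(f"pics/{n}0.png",f["pixels"][:,:,::-1]); print(n,f["fx"],f["fy"],f["cx"],f["cy"],f["extrinsics"].tolist() if hasattr(f["extrinsics"],'tolist') else f["extrinsics"])
s=bot.observe();print(s)
E
```

```text
scene 363.54063088873477 363.54063088873477 260.98376617486963 185.91853797772885 [[0.9400473859837791, -0.3407848692622171, 0.013288528398486366, -0.4748221304409069], [-0.15638576790755707, -0.4653580070268964, -0.8711976910506127, 0.3057867994225678], [0.3030749143380684, 0.8168889754292736, -0.4907524815231033, 0.805724013724691], [0.0, 0.0, 0.0, 1.0]]
top 470.9434100423936 470.9434100423936 260.57494716280394 188.29386724075587 [[-0.028177774104007416, -0.9993694497394918, -0.021603610205899716, 0.2362579526078293], [-0.9925950332523559, 0.030528342889797003, -0.11757176635211923, 0.5840804140989916], [0.11815715386424078, 0.018130725517416842, -0.9928293729452781, 1.3130061114495666], [0.0, 0.0, 0.0, 1.0]]
{'clock': 0.1, 'qpos': array([-1.22019753,  0.52198443, -0.0363338 ,  1.59990653,  0.02119228,
        1.02113011, -0.11278817]), 'qd': array([ 1.42332971e-04, -1.43443880e-03,  6.13347769e-04,  5.08094109e-06,
        1.99002474e-03,  3.79123991e-04,  1.78426478e-04]), 'joint_efforts': array([ 4.40424876e-03, -9.28486848e+01,  1.98423184e+00, -3.70529759e+01,
        1.81215612e-02,  5.46085095e-03,  9.19957938e-05]), 'position': array([0.25521142, 0.57019825, 0.23078044]), 'tool_rot': array([-3.14055079e+00,  6.32888913e-05,  2.72079541e+00]), 'force': array([ 0.37400389, -0.56980712, -0.92111709]), 'moment': array([0.01056081, 0.01799146, 0.0915339 ]), 'finger_force': 0.0, 'grip_width': 0.08547807037060375}
```

View pics/scene0.png

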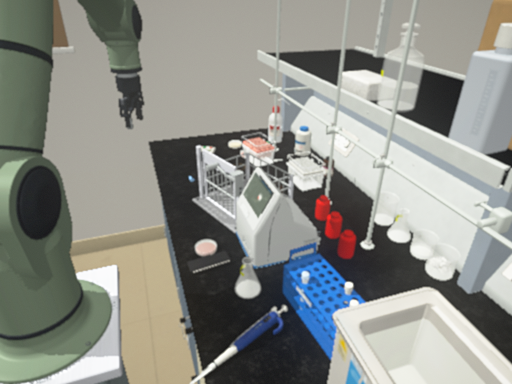

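View pics/top0.png

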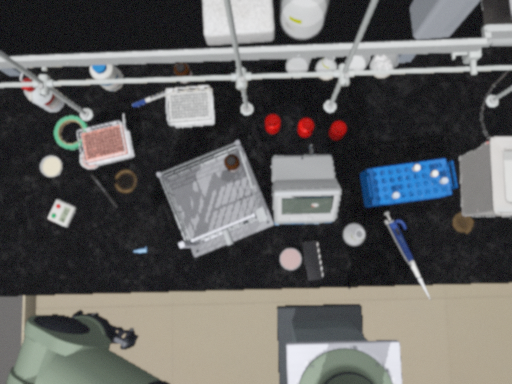

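Scene: the pen is at about (215,185), with a device standing right of it. Top: pen at about (215,197), its front edge from (185,245) to (272,220), brown bottle at (232,162), dish (290,259), flask (354,235). The red bottles at (272,124), (305,127) and (338,130) are decoys. I'll enlarge the pen next.

```bash
python3 - <<'E'
import cv2
a=cv2.imread("pics/top0.png")[135:265,145:285]; cv2.imwrite("pics/topc.png",cv2.resize(a,None,fx=4.5,fy=4.5,interpolation=cv2.INTER_CUBIC))
a=cv2.imread("pics/scene0.png")[130:250,180:340]; cv2.imwrite("pics/scenec.png",cv2.resize(a,None,fx=5,fy=5,interpolation=cv2.INTER_CUBIC))
E
```

```text
(no output)
```

View pics/topc.png

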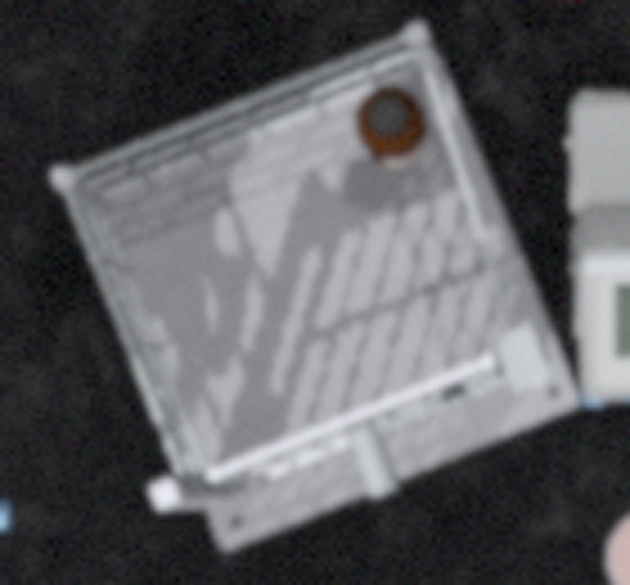

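View pics/scenec.png

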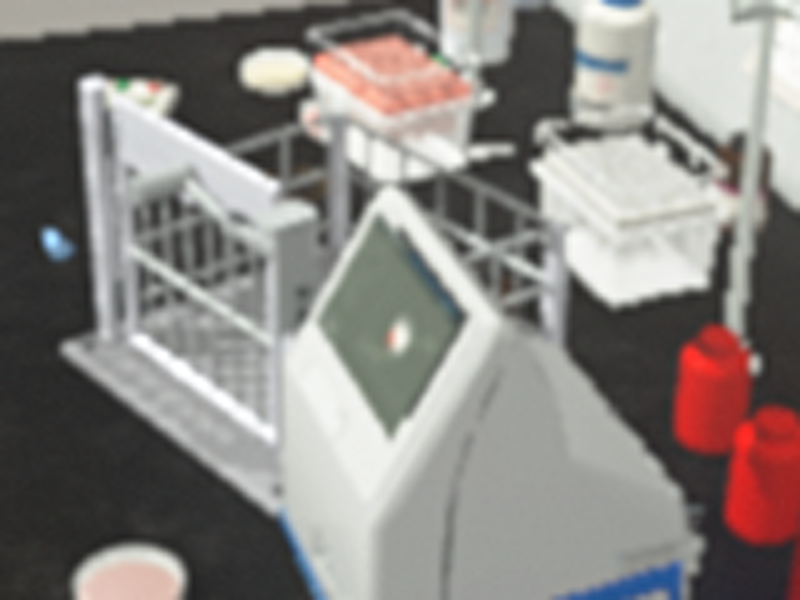

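Top crop: gate top edge from (210,472) to (490,362), hinge post top at (163,494), base front corners at (225,550) and (580,402), peg from (362,432) to (380,492), hood at (525,355), bottle at (391,122). There is only one pen, and it holds the brown bottle. The device stands close to its right side.

```bash
cat > h.py <<'E'
import numpy as np
from scipy.optimize import least_squares
def P(p,a): # pen -> world
    c,s=np.cos(p[2]),np.sin(p[2]); a=np.atleast_2d(a)
    return np.c_[p[0]+c*a[:,0]-s*a[:,1],p[1]+s*a[:,0]+c*a[:,1],a[:,2]]
def proj(f,X):
    E=np.array(f["extrinsics"]);c=X@E[:3,:3].T+E[:3,3]
    return np.c_[f["fx"]*c[:,0]/c[:,2]+f["cx"],f["fy"]*c[:,1]/c[:,2]+f["cy"]]
E
python3 - <<'E'
from h import *
from workcell import bot
ft=bot.grab_frame("top");fs=bot.grab_frame("scene")
pen=np.array([[0,.085,.2],[0,-.085,.2],[0,.112,.2],[-.035,.125,.008],[-.035,-.125,.008],[-.045,0,.177],[0,.0,.2]])
uv=np.array([[210,472],[490,362],[163,494],[225,550],[580,402],[380,488],[350,417]])/4.5+[145-.4,135-.4]
# scene: hinge post top, gate top edge ends
pens=np.array([[0,.112,.2],[0,-.085,.2],[-.035,.125,.008]])
uvs=np.array([[93,80],[277,187],[65,348]])/5+[180-.4,130-.4]
r=lambda p:np.r_[(proj(ft,P(p,pen))-uv).ravel(),(proj(fs,P(p,pens))-uvs).ravel()]
s=least_squares(r,[.55,.1,.3],loss='soft_l1');print(s.x,np.round(s.fun.reshape(-1,2),1))
p=s.x;np.save("pen.npy",p);print("thumb",P(p,[-.025,0,.186]),"hinge",P(p,[0,.095,.2]),"latchpost",P(p,[0,-.1,.14]))
E
```

```text
[0.47718205 0.31373375 0.36040143] [[-0.3  0.4]
 [ 0.5 -1.1]
 [ 0.  -0.4]
 [-1.   0.2]
 [ 0.2  0.2]
 [ 1.   0.7]
 [ 0.2 -0.3]
 [ 0.2 -0.2]
 [ 0.  -0.7]
 [-0.9 -1.3]]
thumb [[0.45378817 0.30491751 0.186     ]] hinge [[0.44368031 0.40263051 0.2       ]] latchpost [[0.51244704 0.22015822 0.14      ]]
```

```bash
python3 -m crank '{"travel":[[2.5,-3.3,0],[5,-6.6,0],[7.5,-10,0],[10,-13.3,0],[12.5,-16.6,0]],"turn":[[0,0,-5],[0,0,-12],[0,0,-19],[0,0,-25],[0,0,-30]],"gripper":[1,1,1,1,1]}' 20
python3 -m crank '{"travel":[[2.5,-3.3,0],[5,-6.6,0],[7.36,-9.93,0],[7.36,-9.93,0],[7.36,-9.93,0]],"turn":[[0,0,-6],[0,0,-11],[0,0,-15.2],[0,0,-15.2],[0,0,-15.2]],"gripper":[1,1,1,1,1]}'
python3 - <<'E'
from workcell import bot
import cv2
a=[cv2.cvtColor(bot.grab_frame(n)["pixels"],cv2.COLOR_RGB2BGR) for n in("scene","top","wrist")]
s=cv2.resize(a[0][60:250,100:320],(400,345),interpolation=2);t=cv2.resize(a[1][150:300,140:300],(400,375),interpolation=2)
import numpy as np
o=np.zeros((600,800,3),np.uint8);o[:345,:400]=s;o[:375,400:]=t[:375];w=cv2.resize(a[2],(300,225));o[375:600,400:700]=w
cv2.imwrite("pics/a1.png",o)
s=bot.observe();print(s["qpos"],s["force"],s["grip_width"],s["clock"])
E
```

```text
clock: 0.7
position: [0.3811, 0.403, 0.2313]
tool_rot: [3.142, -0.0, 2.193]
force: [0.9, 1.3, -0.1]
grip_width: 0.0126
finger_force: 0.0
clock: 1.2
position: [0.4542, 0.3047, 0.2313]
tool_rot: [-3.141, -0.0, 1.931]
force: [-0.0, 0.9, -0.3]
grip_width: 0.0003
finger_force: 0.0
[-0.85910862  0.40481517  0.20994203  1.81648533 -0.10304287  0.93100017
 -0.24080426] [ 0.30944125  0.87898879 -0.74677457] 5.4044043485622986e-05 1.35
```

View pics/a1.png

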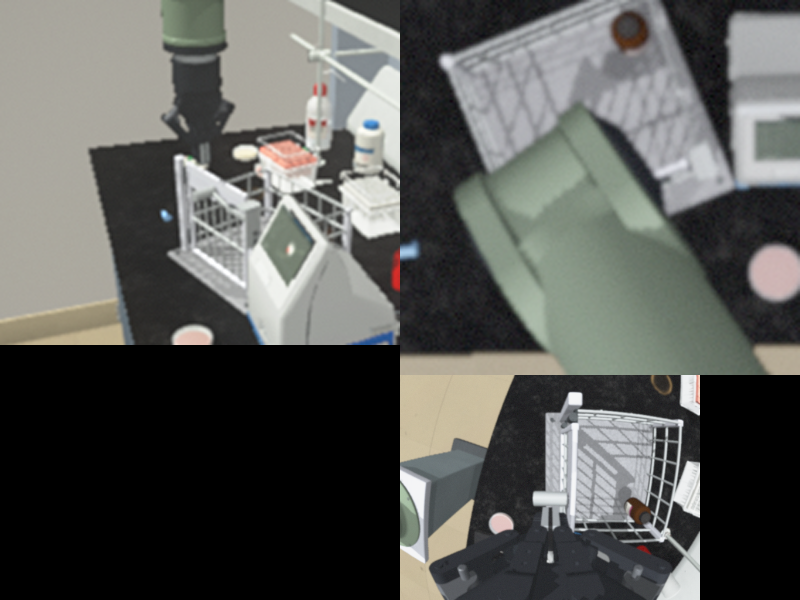

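The peg is right below the closed fingertips. The knuckles spread along pen x, though, and could ride onto the gate's top. I'll turn −90° so the flat finger sides face the gate.

```bash
python3 -m crank '{"travel":[[0,0,0],[0,0,0],[0,0,0],[0,0,0],[0,0,0]],"turn":[[0,0,-8],[0,0,-16],[0,0,-24],[0,0,-32],[0,0,-40]],"gripper":[1,1,1,1,1]}'
python3 -m crank '{"travel":[[0,0,0],[0,0,0],[0,0,0],[0,0,0],[0,0,0]],"turn":[[0,0,-8],[0,0,-16],[0,0,-24],[0,0,-32],[0,0,-40]],"gripper":[1,1,1,1,1]}'
python3 -m crank '{"travel":[[0,0,-1],[0,0,-2],[0,0,-3],[0,0,-3.5],[0,0,-3.5]],"turn":[[0,0,-5],[0,0,-10],[0,0,-10],[0,0,-10],[0,0,-10]],"gripper":[1,1,1,1,1]}'
python3 - <<'E'
from workcell import bot
s=bot.observe();print(s["qpos"],s["force"],s["moment"],s["tool_rot"])
E
```

```text
clock: 1.85
position: [0.4532, 0.3062, 0.2312]
tool_rot: [-3.141, -0.0, 1.23]
force: [0.8, -0.1, 0.2]
grip_width: 0.0002
finger_force: 0.0
clock: 2.35
position: [0.4532, 0.3062, 0.2312]
tool_rot: [-3.141, 0.0, 0.532]
force: [0.2, 0.8, -0.6]
grip_width: -0.0001
finger_force: 0.0
clock: 2.85
position: [0.4535, 0.3053, 0.1957]
tool_rot: [3.141, 0.001, 0.364]
force: [-1.0, 0.2, 1.0]
grip_width: 0.0002
finger_force: 0.0
[-1.1120144   0.50427484  0.57370727  1.86552603 -0.34901246  0.87384336
 -1.57434186] [-0.99335717  0.20951804  0.99654975] [0.00321153 0.0418691  0.01886619] [3.14133910e+00 9.84272405e-04 3.63845941e-01]
```

```bash
cat > ok.py <<'E'
from workcell import bot
import sys
s=bot.observe();f=s["force"];print("z %.4f f %s t %.2f"%(s["position"][2],f.round(1),s["clock"]))
sys.exit(int(f[2]>3.3 or abs(f[:2]).max()>6))
E
g="python3 ok.py"
python3 -m crank '{"travel":[[0,0,-0.4],[0,0,-0.8],[0,0,-1.0],[0,0,-1.2],[0,0,-1.4]],"turn":[[0,0,0],[0,0,0],[0,0,0],[0,0,0],[0,0,0]],"gripper":[1,1,1,1,1]}' >/dev/null; $g &&
python3 -m crank '{"travel":[[0,0,-0.04],[0,0,-0.07],[0,0,-0.07],[0,0,-0.07],[0,0,-0.07]],"turn":[[0,0,0],[0,0,0],[0,0,0],[0,0,0],[0,0,0]],"gripper":[1,1,1,1,1]}' >/dev/null && $g &&
python3 -m crank '{"travel":[[0,0,-0.04],[0,0,-0.07],[0,0,-0.07],[0,0,-0.07],[0,0,-0.07]],"turn":[[0,0,0],[0,0,0],[0,0,0],[0,0,0],[0,0,0]],"gripper":[1,1,1,1,1]}' >/dev/null && $g &&
python3 -m crank '{"travel":[[0,0,-0.04],[0,0,-0.07],[0,0,-0.07],[0,0,-0.07],[0,0,-0.07]],"turn":[[0,0,0],[0,0,0],[0,0,0],[0,0,0],[0,0,0]],"gripper":[1,1,1,1,1]}' >/dev/null && $g &&
python3 -m crank '{"travel":[[0,0,-0.04],[0,0,-0.07],[0,0,-0.07],[0,0,-0.07],[0,0,-0.07]],"turn":[[0,0,0],[0,0,0],[0,0,0],[0,0,0],[0,0,0]],"gripper":[1,1,1,1,1]}' >/dev/null && $g
```

```text
z 0.1823 f [-0.2  1.4  1.1] t 3.35
z 0.1817 f [0.  0.9 0.8] t 3.85
z 0.1809 f [-0.8 -0.1  1. ] t 4.35
z 0.1802 f [0.2 1.5 1.2] t 4.85
z 0.1795 f [-0.5  1.1  1.6] t 5.35
```

```bash
g="python3 ok.py"
python3 -m crank '{"travel":[[0,0,-0.04],[0,0,-0.07],[0,0,-0.07],[0,0,-0.07],[0,0,-0.07]],"turn":[[0,0,0],[0,0,0],[0,0,0],[0,0,0],[0,0,0]],"gripper":[1,1,1,1,1]}' >/dev/null && $g &&
python3 -m crank '{"travel":[[0,0,-0.04],[0,0,-0.07],[0,0,-0.07],[0,0,-0.07],[0,0,-0.07]],"turn":[[0,0,0],[0,0,0],[0,0,0],[0,0,0],[0,0,0]],"gripper":[1,1,1,1,1]}' >/dev/null && $g &&
python3 -m crank '{"travel":[[0,0,-0.04],[0,0,-0.07],[0,0,-0.07],[0,0,-0.07],[0,0,-0.07]],"turn":[[0,0,0],[0,0,0],[0,0,0],[0,0,0],[0,0,0]],"gripper":[1,1,1,1,1]}' >/dev/null && $g &&
python3 -m crank '{"travel":[[0,0,-0.04],[0,0,-0.07],[0,0,-0.07],[0,0,-0.07],[0,0,-0.07]],"turn":[[0,0,0],[0,0,0],[0,0,0],[0,0,0],[0,0,0]],"gripper":[1,1,1,1,1]}' >/dev/null && $g &&
python3 -m crank '{"travel":[[0,0,-0.04],[0,0,-0.07],[0,0,-0.07],[0,0,-0.07],[0,0,-0.07]],"turn":[[0,0,0],[0,0,0],[0,0,0],[0,0,0],[0,0,0]],"gripper":[1,1,1,1,1]}' >/dev/null && $g &&
python3 -m crank '{"travel":[[0,0,-0.04],[0,0,-0.07],[0,0,-0.07],[0,0,-0.07],[0,0,-0.07]],"turn":[[0,0,0],[0,0,0],[0,0,0],[0,0,0],[0,0,0]],"gripper":[1,1,1,1,1]}' >/dev/null && $g &&
python3 -m crank '{"travel":[[0,0,-0.04],[0,0,-0.07],[0,0,-0.07],[0,0,-0.07],[0,0,-0.07]],"turn":[[0,0,0],[0,0,0],[0,0,0],[0,0,0],[0,0,0]],"gripper":[1,1,1,1,1]}' >/dev/null && $g &&
python3 -m crank '{"travel":[[0,0,-0.04],[0,0,-0.07],[0,0,-0.07],[0,0,-0.07],[0,0,-0.07]],"turn":[[0,0,0],[0,0,0],[0,0,0],[0,0,0],[0,0,0]],"gripper":[1,1,1,1,1]}' >/dev/null && $g
```

```text
z 0.1788 f [1.1 0.4 0.7] t 5.85
z 0.1781 f [0.1 1.2 1.7] t 6.35
z 0.1774 f [ 0.2 -0.5  0.8] t 6.85
z 0.1767 f [0.4 0.1 1. ] t 7.35
z 0.1760 f [-0.   1.2  1.2] t 7.85
z 0.1753 f [-0.   0.2  1.7] t 8.35
z 0.1746 f [0.4 0.4 0.5] t 8.85
z 0.1739 f [-0.1  0.5  1.8] t 9.35
```

```bash
g="python3 ok.py"
python3 -m crank '{"travel":[[0,0,-0.04],[0,0,-0.07],[0,0,-0.07],[0,0,-0.07],[0,0,-0.07]],"turn":[[0,0,0],[0,0,0],[0,0,0],[0,0,0],[0,0,0]],"gripper":[1,1,1,1,1]}' >/dev/null && $g &&
python3 -m crank '{"travel":[[0,0,-0.04],[0,0,-0.07],[0,0,-0.07],[0,0,-0.07],[0,0,-0.07]],"turn":[[0,0,0],[0,0,0],[0,0,0],[0,0,0],[0,0,0]],"gripper":[1,1,1,1,1]}' >/dev/null && $g &&
python3 -m crank '{"travel":[[0,0,-0.04],[0,0,-0.07],[0,0,-0.07],[0,0,-0.07],[0,0,-0.07]],"turn":[[0,0,0],[0,0,0],[0,0,0],[0,0,0],[0,0,0]],"gripper":[1,1,1,1,1]}' >/dev/null && $g &&
python3 -m crank '{"travel":[[0,0,-0.04],[0,0,-0.07],[0,0,-0.07],[0,0,-0.07],[0,0,-0.07]],"turn":[[0,0,0],[0,0,0],[0,0,0],[0,0,0],[0,0,0]],"gripper":[1,1,1,1,1]}' >/dev/null && $g &&
python3 -m crank '{"travel":[[0,0,-0.04],[0,0,-0.07],[0,0,-0.07],[0,0,-0.07],[0,0,-0.07]],"turn":[[0,0,0],[0,0,0],[0,0,0],[0,0,0],[0,0,0]],"gripper":[1,1,1,1,1]}' >/dev/null && $g &&
python3 -m crank '{"travel":[[0,0,-0.04],[0,0,-0.07],[0,0,-0.07],[0,0,-0.07],[0,0,-0.07]],"turn":[[0,0,0],[0,0,0],[0,0,0],[0,0,0],[0,0,0]],"gripper":[1,1,1,1,1]}' >/dev/null && $g &&
python3 -m crank '{"travel":[[0,0,-0.04],[0,0,-0.07],[0,0,-0.07],[0,0,-0.07],[0,0,-0.07]],"turn":[[0,0,0],[0,0,0],[0,0,0],[0,0,0],[0,0,0]],"gripper":[1,1,1,1,1]}' >/dev/null && $g &&
python3 -m crank '{"travel":[[0,0,-0.04],[0,0,-0.07],[0,0,-0.07],[0,0,-0.07],[0,0,-0.07]],"turn":[[0,0,0],[0,0,0],[0,0,0],[0,0,0],[0,0,0]],"gripper":[1,1,1,1,1]}' >/dev/null && $g &&
python3 -m crank '{"travel":[[0,0,-0.04],[0,0,-0.07],[0,0,-0.07],[0,0,-0.07],[0,0,-0.07]],"turn":[[0,0,0],[0,0,0],[0,0,0],[0,0,0],[0,0,0]],"gripper":[1,1,1,1,1]}' >/dev/null && $g &&
python3 -m crank '{"travel":[[0,0,-0.04],[0,0,-0.07],[0,0,-0.07],[0,0,-0.07],[0,0,-0.07]],"turn":[[0,0,0],[0,0,0],[0,0,0],[0,0,0],[0,0,0]],"gripper":[1,1,1,1,1]}' >/dev/null && $g
```

```text
z 0.1732 f [-0.6  0.6  0.4] t 9.85
z 0.1725 f [0.4 1.1 1. ] t 10.35
z 0.1718 f [-0.6  0.3  0.6] t 10.85
z 0.1711 f [-1.2  0.6  0.5] t 11.35
z 0.1704 f [-0.6  0.7  0.5] t 11.85
z 0.1697 f [-0.4  1.2  1.5] t 12.35
z 0.1690 f [ 0.7 -0.   0.1] t 12.85
z 0.1683 f [-0.4  0.3  0.9] t 13.35
z 0.1676 f [-0.2  1.   1. ] t 13.85
z 0.1669 f [-0.3  0.9  0.9] t 14.35
```

```bash
python3 - <<'E'
from workcell import bot
import cv2,numpy as np
a=cv2.cvtColor(bot.grab_frame("wrist")["pixels"],cv2.COLOR_RGB2BGR)
b=cv2.cvtColor(bot.grab_frame("scene")["pixels"],cv2.COLOR_RGB2BGR)[120:220,180:270]
o=np.zeros((480,800,3),np.uint8);o[:480,:400]=cv2.resize(a[100:340,156:356],(400,480),interpolation=2);o[:444,400:]=cv2.resize(b,(400,444),interpolation=2)
cv2.imwrite("pics/b1.png",o)
E
```

```text
(no output)
```

View pics/b1.png

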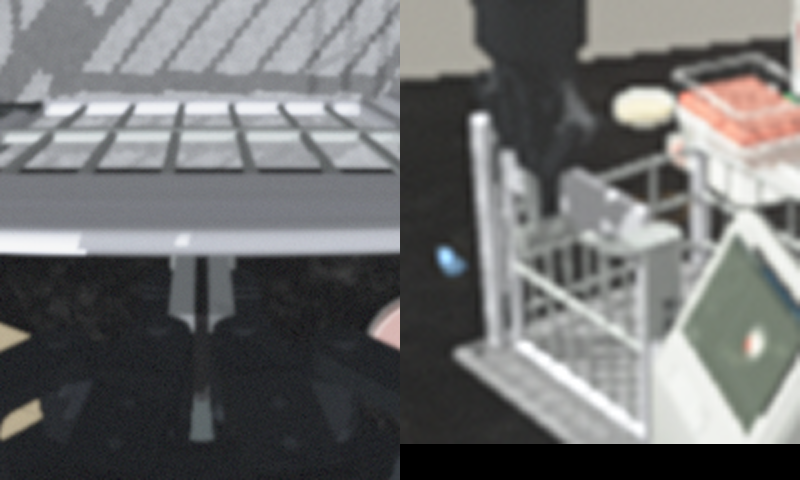

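The scene crop at right shows the fingers at (545,210) resting on the depressed peg at (545,230). The wrist view at left shows the gate's top edge at row 240, just ahead of the fingers. I'll keep pressing.

```bash
g="python3 ok.py"
python3 -m crank '{"travel":[[0,0,-0.04],[0,0,-0.07],[0,0,-0.07],[0,0,-0.07],[0,0,-0.07]],"turn":[[0,0,0],[0,0,0],[0,0,0],[0,0,0],[0,0,0]],"gripper":[1,1,1,1,1]}' >/dev/null && $g &&
python3 -m crank '{"travel":[[0,0,-0.04],[0,0,-0.07],[0,0,-0.07],[0,0,-0.07],[0,0,-0.07]],"turn":[[0,0,0],[0,0,0],[0,0,0],[0,0,0],[0,0,0]],"gripper":[1,1,1,1,1]}' >/dev/null && $g &&
python3 -m crank '{"travel":[[0,0,-0.04],[0,0,-0.07],[0,0,-0.07],[0,0,-0.07],[0,0,-0.07]],"turn":[[0,0,0],[0,0,0],[0,0,0],[0,0,0],[0,0,0]],"gripper":[1,1,1,1,1]}' >/dev/null && $g &&
python3 -m crank '{"travel":[[0,0,-0.04],[0,0,-0.07],[0,0,-0.07],[0,0,-0.07],[0,0,-0.07]],"turn":[[0,0,0],[0,0,0],[0,0,0],[0,0,0],[0,0,0]],"gripper":[1,1,1,1,1]}' >/dev/null && $g &&
python3 -m crank '{"travel":[[0,0,-0.04],[0,0,-0.07],[0,0,-0.07],[0,0,-0.07],[0,0,-0.07]],"turn":[[0,0,0],[0,0,0],[0,0,0],[0,0,0],[0,0,0]],"gripper":[1,1,1,1,1]}' >/dev/null && $g &&
python3 -m crank '{"travel":[[0,0,-0.04],[0,0,-0.07],[0,0,-0.07],[0,0,-0.07],[0,0,-0.07]],"turn":[[0,0,0],[0,0,0],[0,0,0],[0,0,0],[0,0,0]],"gripper":[1,1,1,1,1]}' >/dev/null && $g &&
python3 -m crank '{"travel":[[0,0,-0.04],[0,0,-0.07],[0,0,-0.07],[0,0,-0.07],[0,0,-0.07]],"turn":[[0,0,0],[0,0,0],[0,0,0],[0,0,0],[0,0,0]],"gripper":[1,1,1,1,1]}' >/dev/null && $g &&
python3 -m crank '{"travel":[[0,0,-0.04],[0,0,-0.07],[0,0,-0.07],[0,0,-0.07],[0,0,-0.07]],"turn":[[0,0,0],[0,0,0],[0,0,0],[0,0,0],[0,0,0]],"gripper":[1,1,1,1,1]}' >/dev/null && $g &&
python3 -m crank '{"travel":[[0,0,-0.04],[0,0,-0.07],[0,0,-0.07],[0,0,-0.07],[0,0,-0.07]],"turn":[[0,0,0],[0,0,0],[0,0,0],[0,0,0],[0,0,0]],"gripper":[1,1,1,1,1]}' >/dev/null && $g &&
python3 -m crank '{"travel":[[0,0,-0.04],[0,0,-0.07],[0,0,-0.07],[0,0,-0.07],[0,0,-0.07]],"turn":[[0,0,0],[0,0,0],[0,0,0],[0,0,0],[0,0,0]],"gripper":[1,1,1,1,1]}' >/dev/null && $g
```

```text
z 0.1662 f [-0.1  0.4  1.5] t 14.95
z 0.1655 f [-0.8 -0.8  2.8] t 15.45
z 0.1649 f [-1.9 -0.7  5.8] t 15.95
```

Hood felt at z 0.1649 with about 6 N. Next I slide toward the gate plate, then push.

```bash
g="python3 ok2.py"; sed 's/sys.exit.*/sys.exit(int(f[2]>9 or abs(f[:2]).max()>7))/; s/"z %.4f/"p %s/; s/s\["position"\]\[2\]/s["position"].round(4)/' ok.py > ok2.py
python3 -m crank '{"travel":[[0.19,0.07,0],[0.37,0.14,0],[0.56,0.21,0],[0.75,0.28,0],[0.84,0.32,0]],"turn":[[0,0,0],[0,0,0],[0,0,0],[0,0,0],[0,0,0]],"gripper":[1,1,1,1,1]}' >/dev/null && $g &&
python3 -m crank '{"travel":[[0.1,0.04,0],[0.19,0.07,0],[0.28,0.11,0],[0.37,0.14,0],[0.37,0.14,0]],"turn":[[0,0,0],[0,0,0],[0,0,0],[0,0,0],[0,0,0]],"gripper":[1,1,1,1,1]}' >/dev/null && $g
```

```text
p [0.4619 0.3081 0.1647] f [-5.  -1.6  7. ] t 16.45
p [0.4652 0.3093 0.1646] f [-7.7 -2.2  8.4] t 16.95
```

Friction at the hood adds to the push, so I'll ease the press by about 0.5 mm and check.

```bash
g="python3 ok2.py"
python3 -m crank '{"travel":[[0,0,0.03],[0,0,0.06],[0,0,0.06],[0,0,0.06],[0,0,0.06]],"turn":[[0,0,0],[0,0,0],[0,0,0],[0,0,0],[0,0,0]],"gripper":[1,1,1,1,1]}' >/dev/null ; $g
python3 - <<'E'
from workcell import bot
import cv2,numpy as np
a=cv2.cvtColor(bot.grab_frame("wrist")["pixels"],cv2.COLOR_RGB2BGR)
b=cv2.cvtColor(bot.grab_frame("scene")["pixels"],cv2.COLOR_RGB2BGR)[120:220,180:270]
o=np.zeros((480,800,3),np.uint8);o[:480,:400]=cv2.resize(a[100:340,156:356],(400,480),interpolation=2);o[:444,400:]=cv2.resize(b,(400,444),interpolation=2)
cv2.imwrite("pics/b2.png",o)
E
```

```text
p [0.4652 0.3093 0.165 ] f [-5.2 -2.4  4.5] t 17.45
```

View pics/b2.png

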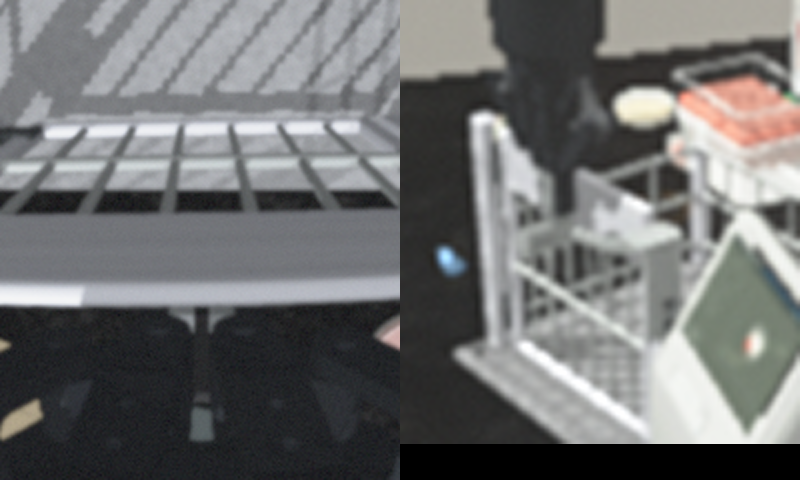

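The wrist view shows the gate's top edge now at row 295, up against the fingers; the gate is essentially still shut. The lever is down in the scene crop, with the peg under the fingers at (560,215). I'll ease off a bit more and push.

```bash
g="python3 ok2.py"
python3 -m crank '{"travel":[[0,0,0.02],[0.05,0.02,0.02],[0.1,0.04,0.02],[0.14,0.05,0.02],[0.19,0.07,0.02]],"turn":[[0,0,0],[0,0,0],[0,0,0],[0,0,0],[0,0,0]],"gripper":[1,1,1,1,1]}' >/dev/null ; $g &&
python3 -m crank '{"travel":[[0.05,0.02,0],[0.1,0.04,0],[0.14,0.05,0],[0.19,0.07,0],[0.19,0.07,0]],"turn":[[0,0,0],[0,0,0],[0,0,0],[0,0,0],[0,0,0]],"gripper":[1,1,1,1,1]}' >/dev/null ; $g
```

```text
p [0.4668 0.3098 0.1651] f [-8.1 -3.7  4.5] t 18.05
p [0.4668 0.3098 0.1651] f [-8.1 -3.7  4.5] t 18.05
```

The finger's friction on the plate is holding the press high: measured z is 0.1651 and the hood contact was at about 0.1657. I'll back off horizontally and rise to mid-gap, about 1 mm below hood contact and well over the tooth. Then I'll push again.

```bash
g="python3 ok2.py"
python3 -m crank '{"travel":[[-0.14,-0.05,0.02],[-0.28,-0.11,0.05],[-0.28,-0.11,0.08],[-0.28,-0.11,0.1],[-0.28,-0.11,0.1]],"turn":[[0,0,0],[0,0,0],[0,0,0],[0,0,0],[0,0,0]],"gripper":[1,1,1,1,1]}' >/dev/null ; $g &&
python3 -m crank '{"travel":[[0.09,0.04,0],[0.19,0.07,0],[0.28,0.11,0],[0.28,0.11,0],[0.28,0.11,0]],"turn":[[0,0,0],[0,0,0],[0,0,0],[0,0,0],[0,0,0]],"gripper":[1,1,1,1,1]}' >/dev/null && $g
```

```text
p [0.4651 0.3093 0.1665] f [ 0.5 -0.9  0.8] t 18.55
p [0.468  0.3105 0.1666] f [0.7 0.  0.6] t 19.05
```

```bash
g="python3 ok2.py"
python3 -m crank '{"travel":[[0.05,0.02,0],[0.1,0.04,0],[0.19,0.07,0],[0.28,0.11,0],[0.37,0.14,0]],"turn":[[0,0,0],[0,0,0],[0,0,0],[0,0,0],[0,0,0]],"gripper":[1,1,1,1,1]}' >/dev/null && $g &&
python3 -m crank '{"travel":[[0.05,0.02,0],[0.1,0.04,0],[0.19,0.07,0],[0.28,0.11,0],[0.37,0.14,0]],"turn":[[0,0,0],[0,0,1],[0,0,1],[0,0,2],[0,0,3]],"gripper":[1,1,1,1,1]}' >/dev/null && $g
```

```text
p [0.4716 0.312  0.1666] f [-1.2  0.8  1.2] t 19.55
p [0.4755 0.3131 0.1666] f [-1.  -0.5  1.2] t 20.05
```

The gate moves freely at about 1 N. Next I'll work out the arc.

```bash
python3 - <<'E'
from h import *
p=np.load("pen.npy")
def T(d):
    t=np.radians(d);c,s=np.cos(t),np.sin(t);a,b=-.0145,-.095
    return P(p,[c*a-s*b,.095+s*a+c*b,0])[0,:2]
cur=np.array([.4756,.3132]);print(np.degrees(p[2]))
prev=cur
seq=[8+3*i for i in range(1,6)],[23+4*i for i in range(1,6)],[43+4*i for i in range(1,6)],[63+4*i for i in range(1,5)]+[79]
for k,q in enumerate(seq):
    print(q,[((T(d)-prev)*100).round(2).tolist() for d in q]);prev=T(q[-1])
E
```

```text
20.6494810639139
[11, 14, 17, 20, 23] [[0.56, 0.1], [1.02, 0.3], [1.46, 0.54], [1.9, 0.79], [2.32, 1.07]]
[27, 31, 35, 39, 43] [[0.54, 0.4], [1.04, 0.84], [1.52, 1.32], [1.96, 1.82], [2.36, 2.36]]
[47, 51, 55, 59, 63] [[0.37, 0.56], [0.69, 1.15], [0.97, 1.76], [1.22, 2.38], [1.41, 3.02]]
[67, 71, 75, 79, 79] [[0.15, 0.65], [0.26, 1.32], [0.32, 1.98], [0.33, 2.65], [0.33, 2.65]]
```

```bash
g="python3 ok2.py"
python3 -m crank '{"travel":[[0.45,0.12,0],[0.95,0.3,0],[1.46,0.54,0],[1.9,0.79,0],[2.32,1.07,0]],"turn":[[0,0,5],[0,0,9],[0,0,13],[0,0,17],[0,0,20]],"gripper":[1,1,1,1,1]}' >/dev/null && $g &&
python3 -m crank '{"travel":[[0.54,0.4,0],[1.04,0.84,0],[1.52,1.32,0],[1.96,1.82,0],[2.36,2.36,0]],"turn":[[0,0,4],[0,0,8],[0,0,12],[0,0,16],[0,0,20]],"gripper":[1,1,1,1,1]}' >/dev/null && $g
```

```text
p [0.4986 0.324  0.1665] f [-3.3  0.2  1.4] t 20.55
p [0.5222 0.3475 0.1665] f [-2.9 -1.5  1.4] t 21.05
```

```bash
g="python3 ok2.py"
python3 -m crank '{"travel":[[0.37,0.56,0],[0.69,1.15,0],[0.97,1.76,0],[1.22,2.38,0],[1.41,3.02,0]],"turn":[[0,0,4],[0,0,8],[0,0,12],[0,0,16],[0,0,20]],"gripper":[1,1,1,1,1]}' >/dev/null && $g &&
python3 -m crank '{"travel":[[0.15,0.65,0],[0.26,1.32,0],[0.32,1.98,0],[0.33,2.65,0],[0.33,2.65,0]],"turn":[[0,0,4],[0,0,8],[0,0,12],[0,0,16],[0,0,16]],"gripper":[1,1,1,1,1]}' >/dev/null && $g
python3 - <<'E'
from workcell import bot
import cv2,numpy as np
a=cv2.cvtColor(bot.grab_frame("wrist")["pixels"],cv2.COLOR_RGB2BGR)
b=cv2.cvtColor(bot.grab_frame("scene")["pixels"],cv2.COLOR_RGB2BGR)[100:230,170:287]
o=np.zeros((480,800,3),np.uint8);o[:480,:400]=cv2.resize(a[60:384,121:391],(400,480),interpolation=2);o[:444,400:]=cv2.resize(b,(400,444),interpolation=2)
cv2.imwrite("pics/b3.png",o)
print(bot.observe()["qpos"])
E
```

```text
p [0.5363 0.3776 0.1664] f [-2.1 -3.3  1.1] t 21.55
p [0.5395 0.405  0.1665] f [0.3 0.2 0.7] t 22.05
[-0.83215335  0.67422441  0.16338361  1.52398475 -0.12490593  0.95332857
 -0.46431701]
```

View pics/b3.png

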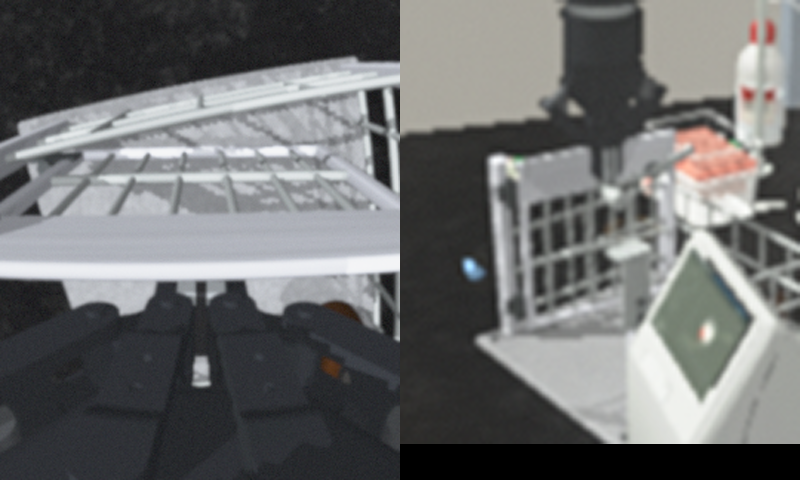

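The gate stands at about 79° with the lever still held: the bar is raised at (685,155) in the scene crop. Now I'll back off the plate, lift slowly and retreat.

```bash
g="python3 ok2.py"
python3 -m crank '{"travel":[[0.05,-0.3,0],[0.05,-0.3,0.4],[0.05,-0.3,0.9],[0.05,-0.3,1.4],[0.05,-0.3,1.9]],"turn":[[0,0,0],[0,0,0],[0,0,0],[0,0,0],[0,0,0]],"gripper":[1,1,1,1,1]}' >/dev/null && $g &&
python3 -m crank '{"travel":[[0,0,0.7],[0,0,2],[0,0,4],[0,0,7],[0,0,10]],"turn":[[0,0,0],[0,0,0],[0,0,0],[0,0,0],[0,0,0]],"gripper":[1,1,1,1,1]}' >/dev/null && $g &&
python3 -m crank '{"travel":[[-2,0,3],[-6,0,5],[-10,0,5],[-14,0,5],[-14,0,5]],"turn":[[0,0,0],[0,0,0],[0,0,0],[0,0,0],[0,0,0]],"gripper":[1,1,1,1,1]}' >/dev/null && $g
python3 - <<'E'
from workcell import bot
import cv2,numpy as np
a=cv2.cvtColor(bot.grab_frame("top")["pixels"],cv2.COLOR_RGB2BGR)
b=cv2.cvtColor(bot.grab_frame("scene")["pixels"],cv2.COLOR_RGB2BGR)[100:230,170:287]
o=np.zeros((480,800,3),np.uint8);o[:400,:400]=cv2.resize(a[130:290,145:305],(400,400),interpolation=2);o[:444,400:]=cv2.resize(b,(400,444),interpolation=2)
cv2.imwrite("pics/b4.png",o)
E
```

```text
p [0.5401 0.4014 0.1863] f [0.2 0.3 0.4] t 22.65
p [0.5399 0.4011 0.2875] f [ 0.   0.5 -0.2] t 23.15
p [0.3957 0.4023 0.3372] f [1.5 0.4 1. ] t 23.65
```

View pics/b4.png

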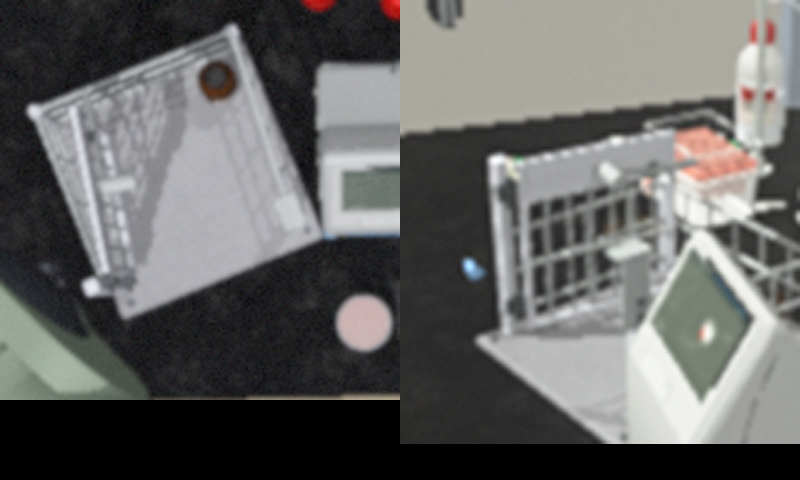

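The top view at left shows the gate from (103,272) to (75,108), about 78° open. In the scene crop at right the peg is back up at (607,172) with the bar level. The bottle at (217,80) and the dish at (364,323) look unmoved, and the robot is clear.

```bash
python3 -c "
from workcell import bot
print(bot.job_done())"
```

```text
the job is handed in; nothing more can be done
None
```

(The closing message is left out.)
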